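# Check the two hand brakes of a lab trolley

### The arm

A 6-joint arm with a two-finger parallel gripper is mounted at the origin on the work surface. World frame = base frame: x ahead of the robot, y to its left, z up, the work surface at z = 0. Lengths are in m, angles in rad, forces in N, time in s.
With the tool pointing down it reaches from about 0.35 to 0.775 m from the base axis. Payload 5.5 kg.
Tool frame: the origin (TCP) lies midway between the tips of the shut fingers; the grasp point (between the pads) lies 19 mm behind it; z points along the fingers, y is the direction in which the jaws open and shut (so a half turn about z gives the same grasp; the last joint's range is limited). The gripper opens to 85 mm and grips with 20 to 120 N. Pads are 22 mm wide; open, the fingers measure 114 mm over their backs; the gripper's body (76 mm by 85 mm) begins 54 mm behind the grasp point. The pads swing forward as they close: fully open they stand 13 mm farther back than shut.
Start: joints at [-1.279, 0.313, 0.046, 1.304, 0, 1.431], TCP at [0.241, -0.522, 0.193] pointing down, gripper open.
Joint ranges: [-2.76, 2.76], [-0.86, 1.69], [-1.03, 1.26], [-2.2, 2.34], [-1.47, 1.5], [-3.14, 3.14]. Speed limits (rad/s): [2.57, 2.57, 3.14, 3.14, 3.14, 3.14].

### API

Orientations are given as a 3x3 rotation matrix whose columns are the frame's x, y, z axes.
In Python, from workcell import observe, grab_frame, close_job gives the robot as it stands. The module is installed in compiled form; this text tells all that it offers.
- The arm moves only by the tool servo_tool, never from a script. Its argument "steps" is a list of rows, each a list of 7 numbers: the turn, a rotation vector about the world's x, y, z in units of 8 degrees (1.0 is 8 degrees), then the shift along the world's x, y, z in units of 25 mm (1.0 is 25 mm), then the closure in counts, from 0 (fully open) to 255 (shut). In form: [[wx, wy, wz, tx, ty, tz, gripper], ...]. A call has 1 to 5 rows; each row shifts and turns the commanded pose from where the row before left it; what a row does not reach is not made up. A row lasts 1/10 s, in which the tool goes at most 50 mm and 8.59 degrees, less where a joint would pass 70% of its speed; a pose out of reach is approached as far as the arm can. A call is refused whole if a number of a shift passes 1 or a number of a turn 1, either way. A call with a gripper value outside its range is refused whole. The fingers move at their own pace and stop on an object; "force" is the grip in N (left out, the last holds). Time passes only in rows, so rows that do not move let the fingers close. It gives the time, the measured TCP pose, the force and the opening at its end, in the units of the state.
- observe(): the state, without advancing time (a new reading comes with each control period).
- grab_frame(name): name is "scene" or "side" or "wrist"; returns a dict with "pixels" (420x560x3 uint8, red, green, blue), "range_z" (420x560 float32, m along the optical axis (not along the pixel's ray), 0 where there is no reading), "fx", "fy", "cx", "cy" (pixels), "extrinsics" (4x4, takes a point from world to camera coordinates); the wrist camera has in their place "hand_eye" (4x4, takes a point from camera to tool coordinates, whose origin is the TCP and whose axes are the flange's). Camera axes: x right, y up, looking along -z (the intrinsics and any distortion apply to the point x, -y, -z); pixel columns grow to the right and rows downward; lengths in m; the calibration is good to about 2 mm. A picture is of the moment at which its call begins: read the wrist's pose just before it.
- close_job(): hands the job in, once; it reports no verdict.
The state is a dict: "t": time; "qpos": joint angles; "dq": joint speeds; "effort": joint torques, N m; "ee_pos": TCP position; "tool_rot": TCP orientation; "contact_force": force on the tool from outside, world axes, zero at the start; "torque": the same for the moment, N m; "gripper_width": finger opening in m.
Only numpy, scipy, OpenCV 4.12 (cv2) and the standard library are available. Lean on these libraries where they do the work, as an engineer would, in place of code of your own. Each camera call takes 0.05 s, during which the arm holds its last target.

### The job

Check the trolley's two hand brakes before it is wheeled away: with the outside of the fingers, press the left red brake lever in towards the push bar until it goes firm, keep it firmly in for a second so that it can be seen to stop short of the bar, and let it spring right out again; then do the same with the right lever. Press only on the far side of the lever: do not pinch it between the fingers or touch the bar, press no harder than a firm hand would, and leave everything on the trolley and the bench where it stands.

Things in the scene. Friction and masses are not known exactly. Their poses are not given: they have to be found in the camera images.
- trolley: Stainless lab trolley, castors locked (it cannot move), handle end to the robot, beyond the bench edge (world x = 0.43). Origin: under the middle of the push bar, at bench-top height. x runs level away from the bar to the far end, y to the left, z up. Upper tray: sheet at z = 0.05 from x = 0.09 on, 32 mm rim. Near posts, 25 mm thick, at x = 0.11, y = +-0.26, bend over into the bar.
- push_bar: Level steel tube, 25 mm thick (31 mm at the black hand grips), along the trolley's y from -0.24 to 0.24, its axis at x = 0, z = 0.20 of the trolley; origin and axes as the trolley's. It carries the two dark lever brackets: x -0.02 to 0.06, |y| 0.05 to 0.10, z 0.18 to 0.22.
- left_press (a point): Where the fingers press the red left (+y) brake lever, on the bar's far side: point on the far face of its blade, a level round rod 12 mm thick, straight for 35 mm inboard and 33 mm outboard, then an 18 mm ball. Lever out: it lies at x = 0.08, y = 0.18, z = 0.20 of the trolley, axes as the trolley's (x away from the bar); they turn with the lever. 40 mm beyond and below is free.
- left_brake (a joint): Angle of the left lever (rad): 0 out, grows as it is pressed in towards the bar, round an upright pivot at x = 0.05, y = 0.085 of the trolley. Return spring: 1.5 N at the press point at the start, 4.5 N at 0.32. It goes firm on its stop at an angle that varies, 0.15 to 0.35 (15 to 33 mm of travel), always short of the bar. There 7 to 20 N in all is a firm press, over 45 N too hard.
- left_stop: Brass stop screw of the left lever, 6 mm thick, along the trolley's y in the inboard wall of the bracket, with a 12 mm head; its tip (the origin) meets the lever's heel when the lever goes firm. Not to be handled.
- right_press (a point): Where the fingers press the red right (-y) brake lever, the mirror image of the left: point on the blade's far face; lever out, at x = 0.08, y = -0.18, z = 0.20 of the trolley, axes as the trolley's.
- right_brake (a joint): Angle of the right lever, as for the left: 0 out, grows as it is pressed in; upright pivot at x = 0.05, y = -0.085 of the trolley; same spring, a stop of its own between 0.15 and 0.35 rad. Let go, both levers spring back to 0.
- right_stop: Brass stop screw of the right lever, as on the left.
- tip_box: Bystander: blue box with a clear lid, 85 x 120 x 60 mm, on the trolley's tray. Origin: centre of its underside.
- beaker: Bystander: small glass beaker, 72 mm across, 85 mm tall, on the tray. Origin: centre of its underside.
- amber_bottle: Bystander: amber bottle with a blue cap, 72 mm across, 145 mm tall, farther back on the tray. Origin: centre of its underside.
- white_jar: Bystander: white jar with a red lid, 64 mm across, 75 mm tall, on the tray. Origin: centre of its underside.
- timer: Bystander: white bench timer, 24 x 75 x 70 mm, standing on the bench. Origin: centre of its underside.
- tip_beaker: Bystander: glass beaker, 90 mm across, 120 mm tall, on the bench. Origin: centre of its underside.

How it is judged:
On the way, in this order (a step that is already met when the one before it is completed fails the run):
1. the left lever is pressed firmly onto its stop by the fingers, the right one is out (contact force between the fingers and left_brake above 3 N and contact force between left_brake and left_stop above 2 N and value of joint right_brake below 0.03 rad), for 0.7 s.
2. the left lever is out again (value of joint each of left_brake, right_brake below 0.03 rad), for 0.1 s.
3. the right lever is pressed firmly onto its stop by the fingers, the left one is out (contact force between the fingers and right_brake above 3 N and contact force between right_brake and right_stop above 2 N and value of joint left_brake below 0.03 rad), for 0.7 s.
At the end, for the whole second after the job is handed in: Both levers have been on their stops for 0.7 s with a firm press, left first, and both are right out again (under 0.03 rad); everything on the tray and the bench stands within 15 mm of where it was (all of step 2 and distance of each of tip_box, beaker, amber_bottle, white_jar, timer, tip_beaker from where it was at the start of the episode below 0.015 m); the robot touches nothing.
It fails at once if a lever is pressed with more than 45 N (contact force between any of the fingers, the arm and left_brake above 45 N or contact force between any of the fingers, the arm and right_brake above 45 N).
It fails at once if the robot touches the push bar or its brackets (contact force between any of the fingers, the arm and push_bar above 2 N).
It fails at once if a lever is taken between the fingers (or worked from the bar's side) instead of pressed with their outside ((contact force between the fingers and left_brake above 1 N and x of the grasp point in the frame of left_press below -0.001 m) or (contact force between the fingers and right_brake above 1 N and x of the grasp point in the frame of right_press below -0.001 m)).
It fails at once if something on the tray or the bench is knocked or lifted more than 15 mm (distance of any of tip_box, beaker, amber_bottle, white_jar, timer, tip_beaker from where it was at the start of the episode above 0.015 m).
It also fails if it takes over 72 s, if anything falls off the work surface, if the arm or the gripper's body presses on something with over 40 N, if the wrist force passes 120 N, or if a joint passes its speed limit or range.

## Working session

There is one attempt and no reset: what is moved stays moved. The work goes in short steps, Python scripts to look and compute and a tool call to move; the robot and the scene stay as the last step left them, time stands still between calls to the robot, and variables do not carry over. Pictures are saved under pics/ and viewed, and the job is handed in when it is done.

Besides the shell and the picture viewer there is one more tool, called after "Request:" by a JSON object that holds its "api" and its "payload", one argument or row to a line. servo_tool: Moves the arm, as the interface text tells. Its arguments: {"type":"object","properties":{"steps":{"type":"array","items":{"type":"array","items":{"type":"number"}}},"force":{"type":"number"}},"required":["steps"]}

```bash
mkdir -p pics; cat > h.py <<'E'
import numpy as np,cv2
from workcell import observe,grab_frame
def save(n,f):
    cv2.imwrite('pics/'+f,cv2.cvtColor(n['pixels'],cv2.COLOR_RGB2BGR))
def pts(fr,u,v,d=None):
    u=np.asarray(u);v=np.asarray(v)
    d=fr['range_z'][v,u] if d is None else d
    x=(u-fr['cx'])/fr['fx']*d;y=-(v-fr['cy'])/fr['fy']*d
    P=np.stack([x,y,-d,np.ones_like(d)],-1)
    return (P@np.linalg.inv(fr['extrinsics']).T)[...,:3]
E
python3 - <<'E'
from h import *
np.set_printoptions(precision=4,suppress=True)
s=observe();print({k:np.round(v,3).tolist() for k,v in s.items()})
for n in('scene','side','wrist'):
    f=grab_frame(n);save(f,n+'0.png');print(n,[k for k in f],f['fx'],f['fy'],f['cx'],f['cy'],f.get('extrinsics',f.get('hand_eye')))
E
```

```text
{'t': 0.0, 'qpos': [-1.279, 0.314, 0.045, 1.304, 0.0, 1.431], 'dq': [0.0, -0.0, -0.001, -0.0, -0.001, 0.0], 'effort': [-0.002, -48.062, 29.854, 0.019, -0.0, 0.0], 'ee_pos': [0.24, -0.522, 0.192], 'tool_rot': [[0.908, 0.418, -0.001], [0.418, -0.908, 0.002], [0.0, -0.002, -1.0]], 'contact_force': [-0.576, -0.092, 1.054], 'torque': [-0.025, -0.043, 0.009], 'gripper_width': 0.085}
scene ['pixels', 'range_z', 'fx', 'fy', 'cx', 'cy', 'extrinsics'] 387.4622961919272 387.4622961919272 280.34137415495013 210.54555282121103 [[-0.115   0.9931  0.0229  0.0832]
 [-0.6052 -0.0884  0.7912  0.2028]
 [ 0.7877  0.0771  0.6112 -1.3886]
 [ 0.      0.      0.      1.    ]]
side ['pixels', 'range_z', 'fx', 'fy', 'cx', 'cy', 'extrinsics'] 458.33399102874773 458.33399102874773 279.46826010609954 211.19112198307099 [[-0.9995 -0.03   -0.0026  0.5308]
 [ 0.0185 -0.6783  0.7345 -0.1311]
 [-0.0238  0.7341  0.6786 -1.0465]
 [ 0.      0.      0.      1.    ]]
wrist ['pixels', 'range_z', 'fx', 'fy', 'cx', 'cy', 'hand_eye'] 317.62479415079304 317.62479415079304 276.8404207385906 213.06016967441028 [[ 0.0008  0.9444  0.3287  0.085 ]
 [ 1.     -0.0011  0.0007  0.0005]
 [ 0.001   0.3287 -0.9444 -0.1806]
 [ 0.      0.      0.      1.    ]]
```

View pics/scene0.png

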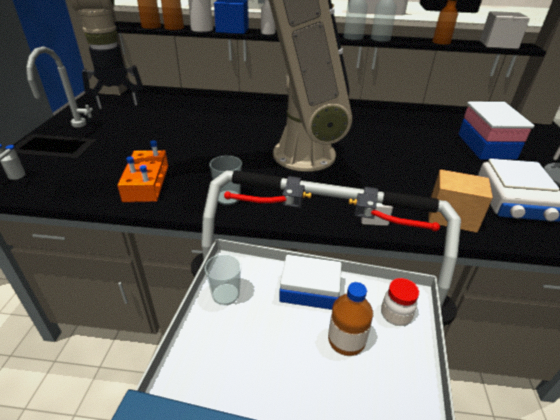

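View pics/side0.png

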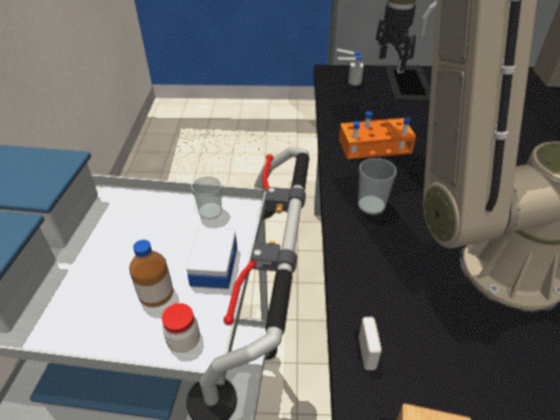

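View pics/wrist0.png

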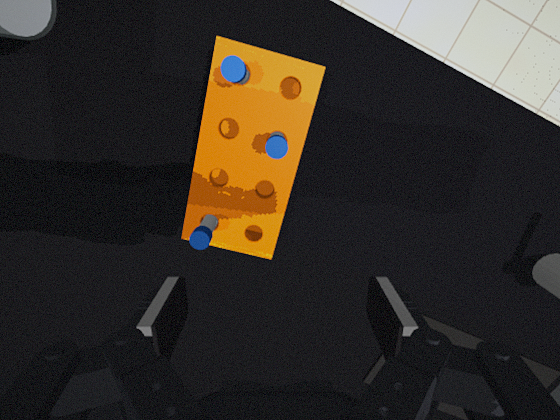

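The scene view looks back at the robot. It shows the left lever in red at about (370–437, 210–228) and the right lever at about (228–290, 195–203). The side view shows the left lever at about (228–255, 262–322) and the right one at about (265–272, 157–190). Next I'll measure both.

```bash
cat > m.py <<'E'
from h import *
np.set_printoptions(precision=4,suppress=True)
F={n:grab_frame(n) for n in('scene','side')}
for n,f in F.items():
    hsv=cv2.cvtColor(f['pixels'],cv2.COLOR_RGB2HSV)
    m=(((hsv[...,0]<6)|(hsv[...,0]>174))&(hsv[...,1]>170)&(hsv[...,2]>90)).astype(np.uint8)
    k,l,st,c=cv2.connectedComponentsWithStats(m)
    for i in range(1,k):
        if st[i,4]<25: continue
        v,u=np.where(l==i); d=f['range_z'][v,u]; ok=d>0
        P=pts(f,u[ok],v[ok]); ok2=(P[:,2]>0.15)
        print(n,st[i],'n',len(P),'med',np.median(P,0))
        if len(P)<25: continue
        o=np.argsort(P[:,1]); P=P[o]
        for q in np.array_split(P,6): print('   ',np.median(q,0),len(q))
    # light bar & black grips: all points z 0.15..0.25
    v,u=np.mgrid[0:420,0:560]; P=pts(f,u,v); 
    g=(f['range_z']>0)&(abs(P[...,2]-0.205)<.03)&(P[...,0]>.35)&(P[...,0]<.75)&(abs(P[...,1])<.4)&(m==0)
    Q=P[g]; print(n,'bar pts',len(Q))
    for y in np.arange(-.34,.36,.04):
        q=Q[abs(Q[:,1]-y)<.02]
        if len(q)>10: print('   y%.2f'%y,len(q),'x',np.percentile(q[:,0],[5,50,95]),'z',np.percentile(q[:,2],[5,50,98]))
E
python3 m.py
```

```text
scene [224 192  62  11 352] n 352 med [ 0.5673 -0.0786  0.2031]
    [ 0.5651 -0.1356  0.2031] 59
    [ 0.5679 -0.1118  0.2035] 59
    [ 0.5698 -0.0877  0.2029] 59
    [ 0.5708 -0.0673  0.2035] 59
    [ 0.5684 -0.0479  0.2025] 58
    [ 0.5618 -0.0248  0.2025] 58
scene [371 210  69  21 414] n 412 med [0.6017 0.2404 0.2028]
    [0.5848 0.1801 0.2029] 69
    [0.5957 0.2051 0.2027] 69
    [0.6024 0.2288 0.2029] 69
    [0.6052 0.2526 0.203 ] 69
    [0.6074 0.2746 0.2028] 68
    [0.6065 0.2916 0.2026] 68
scene [389 278  30  27 623] n 621 med [0.7152 0.2299 0.1239]
    [0.716  0.2106 0.1234] 104
    [0.7187 0.2189 0.1237] 104
    [0.7145 0.2266 0.1241] 104
    [0.7154 0.2335 0.1239] 103
    [0.7158 0.2412 0.124 ] 103
    [0.7116 0.2494 0.124 ] 103
scene bar pts 4270
   y-0.18 261 x [0.4986 0.5218 0.5424] z [0.1769 0.1924 0.2087]
   y-0.14 243 x [0.4847 0.4982 0.5628] z [0.1912 0.2057 0.2145]
   y-0.10 240 x [0.488  0.5019 0.5073] z [0.1913 0.2071 0.2151]
   y-0.06 238 x [0.4911 0.5059 0.5109] z [0.1918 0.2079 0.2152]
   y-0.02 358 x [0.4967 0.5195 0.5599] z [0.1884 0.2113 0.2178]
   y0.02 42
[... 1507 characters left out ...]
2146]
   y-0.06 199 x [0.4765 0.4915 0.5601] z [0.2001 0.2111 0.215 ]
   y-0.02 311 x [0.4814 0.5078 0.5547] z [0.2029 0.2133 0.2179]
   y0.02 683 x [0.4855 0.5228 0.5551] z [0.1895 0.2095 0.2174]
   y0.06 193 x [0.4925 0.5029 0.5145] z [0.2019 0.2091 0.2122]
   y0.10 205 x [0.4969 0.5065 0.5188] z [0.2025 0.2091 0.2122]
   y0.14 482 x [0.5022 0.534  0.5689] z [0.203  0.2128 0.2168]
   y0.18 835 x [0.5004 0.5348 0.5727] z [0.1868 0.2109 0.218 ]
   y0.22 408 x [0.5063 0.5214 0.5926] z [0.1999 0.2108 0.215 ]
   y0.26 458 x [0.5105 0.5252 0.6015] z [0.2003 0.2111 0.2152]
   y0.30 509 x [0.5145 0.5287 0.6007] z [0.1994 0.2099 0.2149]
   y0.34 801 x [0.5257 0.5554 0.5874] z [0.1784 0.1989 0.2104]
```

```bash
cat > fit.py <<'E'
from h import *
from scipy.optimize import least_squares
np.set_printoptions(precision=4,suppress=True)
E=[];R={}
for n in('scene','side'):
    f=grab_frame(n)
    hsv=cv2.cvtColor(f['pixels'],cv2.COLOR_RGB2HSV)
    m=(((hsv[...,0]<6)|(hsv[...,0]>174))&(hsv[...,1]>150)&(hsv[...,2]>60)).astype(np.uint8)
    C=-f['extrinsics'][:3,:3].T@f['extrinsics'][:3,3]
    v,u=np.where(m); d=np.ones(len(u)); A=pts(f,u,v,d)-C
    P=C+A*((.200-C[2])/A[:,2])[:,None]   # ray onto plane z=.2 (rod axis)
    P=P[(P[:,0]>.5)&(P[:,0]<.66)&(f['range_z'][v,u]>0)&(abs(pts(f,u,v)[:,2]-.2)<.02)]
    for nm,s in(('L',P[:,1]>.08),('R',P[:,1]<.08)):
        q=P[s]; print(n,nm,'y range',q[:,1].min(),q[:,1].max())
        for a in np.arange(q[:,1].min(),q[:,1].max(),.02):
            w=q[(q[:,1]>=a)&(q[:,1]<a+.02)]
            print('   y %.3f x mid %.4f width %.4f'%(a+.01,(w[:,0].min()+w[:,0].max())/2,np.ptp(w[:,0])))
E
python3 fit.py
```

```text
scene L y range 0.16639237499559761 0.29874065267257094
   y 0.176 x mid 0.5800 width 0.0226
   y 0.196 x mid 0.5878 width 0.0274
   y 0.216 x mid 0.5964 width 0.0239
   y 0.236 x mid 0.5999 width 0.0192
   y 0.256 x mid 0.6019 width 0.0206
   y 0.276 x mid 0.6062 width 0.0236
   y 0.296 x mid 0.6044 width 0.0259
scene R y range -0.14632908819372892 -0.01342307369831778
   y -0.136 x mid 0.5612 width 0.0228
   y -0.116 x mid 0.5634 width 0.0187
   y -0.096 x mid 0.5658 width 0.0206
   y -0.076 x mid 0.5672 width 0.0205
   y -0.056 x mid 0.5660 width 0.0204
   y -0.036 x mid 0.5629 width 0.0211
   y -0.016 x mid 0.5570 width 0.0197
side L y range 0.16494357475922306 0.29464214728025084
   y 0.175 x mid 0.5753 width 0.0149
   y 0.195 x mid 0.5851 width 0.0157
   y 0.215 x mid 0.5927 width 0.0135
   y 0.235 x mid 0.5966 width 0.0092
   y 0.255 x mid 0.5985 width 0.0096
   y 0.275 x mid 0.6016 width 0.0113
   y 0.295 x mid 0.6019 width 0.0129
side R y range -0.14827286705217824 -0.028995164256801598
   y -0.138 x mid 0.5572 width 0.0114
   y -0.118 x mid 0.5595 width 0.0087
   y -0.098 x mid 0.5617 width 0.0107
   y -0.078 x mid 0.5638 width 0.0119
   y -0.058 x mid 0.5628 width 0.0093
   y -0.038 x mid 0.5618 width 0.0090
```

The fit puts the trolley origin at about (0.5075, 0.0824) with a yaw of about −5.8°. The measured ball tip sits at |y| = 0.223, against about 0.222 from the text. That gives a left press face at about (0.605, 0.253) and a right one at about (0.569, −0.104). I'll raise the tool, shut the gripper and travel over.

Request:
{"api": "servo_tool", "payload": {
  "steps": [
    [0, 0, 0, 0, 0, 1, 255],
    [0, 0, 0, 0, 0, 1, 255],
    [0, 0, 0, 0, 0, 1, 255],
    [0, 0, 0, 0, 0, 1, 255],
    [0, 0, 0.2, 0.3, 0.6, 0, 255]
  ],
  "force": 40
}}

```text
t: 0.85
ee_pos: [0.2481, -0.5098, 0.2964]
tool_rot: [[0.897, 0.443, 0.002], [0.443, -0.897, -0.006], [-0.001, 0.006, -1.0]]
contact_force: [-0.6, -1.2, -0.2]
gripper_width: 0.0119
```

Request:
{"api": "servo_tool", "payload": {
  "steps": [
    [0, 0, 0.25, 0.5, 1, 0, 255],
    [0, 0, 0.25, 0.5, 1, 0, 255],
    [0, 0, 0.25, 0.5, 1, 0, 255],
    [0, 0, 0.25, 0.5, 1, 0, 255],
    [0, 0, 0.25, 0.5, 1, 0, 255]
  ]
}}

```text
t: 1.35
ee_pos: [0.311, -0.3803, 0.2924]
tool_rot: [[0.804, 0.594, -0.0], [0.594, -0.804, 0.001], [0.0, -0.001, -1.0]]
contact_force: [1.0, 0.7, 0.1]
gripper_width: 0.0003
```

Request:
{"api": "servo_tool", "payload": {
  "steps": [
    [0, 0, 0.25, 0.5, 1, 0, 255],
    [0, 0, 0.25, 0.5, 1, 0, 255],
    [0, 0, 0.25, 0.5, 1, 0, 255],
    [0, 0, 0.25, 0.5, 1, 0, 255],
    [0, 0, 0.25, 0.5, 1, 0, 255]
  ]
}}

```text
t: 1.85
ee_pos: [0.3732, -0.2554, 0.2925]
tool_rot: [[0.689, 0.725, -0.0], [0.725, -0.689, 0.001], [0.0, -0.001, -1.0]]
contact_force: [0.2, -0.1, -0.1]
gripper_width: -0.0004
```

Request:
{"api": "servo_tool", "payload": {
  "steps": [
    [0, 0, 0.25, 0.5, 1, 0, 255],
    [0, 0, 0.25, 0.5, 1, 0, 255],
    [0, 0, 0.25, 0.5, 1, 0, 255],
    [0, 0, 0.25, 0.5, 1, 0, 255],
    [0, 0, 0.25, 0.5, 1, 0, 255]
  ]
}}

```text
t: 2.35
ee_pos: [0.4355, -0.1305, 0.2925]
tool_rot: [[0.552, 0.834, -0.001], [0.834, -0.552, 0.0], [0.0, -0.001, -1.0]]
contact_force: [0.1, -0.2, -0.1]
gripper_width: -0.0
```

Request:
{"api": "servo_tool", "payload": {
  "steps": [
    [0, 0, 0.25, 0.5, 1, 0, 255],
    [0, 0, 0.25, 0.5, 1, 0, 255],
    [0, 0, 0.25, 0.5, 1, 0, 255],
    [0, 0, 0.25, 0.5, 1, 0, 255],
    [0, 0, 0.25, 0.5, 1, 0, 255]
  ]
}}

```text
t: 2.85
ee_pos: [0.4978, -0.0056, 0.2925]
tool_rot: [[0.399, 0.917, -0.001], [0.917, -0.399, 0.0], [-0.0, -0.001, -1.0]]
contact_force: [0.6, -1.2, -0.1]
gripper_width: -0.0
```

Request:
{"api": "servo_tool", "payload": {
  "steps": [
    [0, 0, 0.22, 0.53, 1, 0, 255],
    [0, 0, 0.22, 0.53, 1, 0, 255],
    [0, 0, 0.22, 0.53, 1, 0, 255],
    [0, 0, 0.22, 0.53, 1, 0, 255],
    [0, 0, 0.22, 0.53, 1, 0, 255]
  ]
}}

```text
t: 3.35
ee_pos: [0.564, 0.1193, 0.2924]
tool_rot: [[0.254, 0.967, -0.001], [0.967, -0.254, -0.0], [-0.0, -0.001, -1.0]]
contact_force: [-0.1, -1.3, 0.5]
gripper_width: -0.0002
```

Request:
{"api": "servo_tool", "payload": {
  "steps": [
    [0, 0, 0.22, 0.53, 1, 0, 255],
    [0, 0, 0.22, 0.53, 1, 0, 255],
    [0, 0, 0.22, 0.53, 1, 0, 255],
    [0, 0, 0.22, 0.53, 1, 0, 255],
    [0, 0, 0.22, 0.53, 1, 0, 255]
  ]
}}

```text
t: 3.85
ee_pos: [0.6303, 0.2442, 0.2924]
tool_rot: [[0.103, 0.995, -0.001], [0.995, -0.103, -0.0], [-0.0, -0.001, -1.0]]
contact_force: [0.7, 0.1, 0.7]
gripper_width: 0.0001
```

Request:
{"api": "servo_tool", "payload": {
  "steps": [
    [0, 0, 0, 0, 0.1, 0, 255],
    [0, 0, 0, 0, 0, 0, 255],
    [0, 0, 0, 0, 0, 0, 255]
  ]
}}

```text
t: 4.15
ee_pos: [0.63, 0.2447, 0.293]
tool_rot: [[0.106, 0.994, -0.001], [0.994, -0.106, -0.001], [-0.001, -0.001, -1.0]]
contact_force: [0.4, -0.0, -1.2]
gripper_width: -0.0001
```

```bash
python3 - <<'E'
from h import *
s=observe();print({k:np.round(v,3).tolist() for k,v in s.items()})
for n in('scene','side','wrist'):
    f=grab_frame(n);save(f,n+'1.png')
E
```

```text
{'t': 4.15, 'qpos': [0.252, 0.546, 0.645, 1.67, -0.0, 1.929], 'dq': [-0.012, -0.014, 0.0, 0.001, 0.004, -0.0], 'effort': [0.593, -59.053, 29.232, -0.048, 0.028, 0.002], 'ee_pos': [0.63, 0.245, 0.293], 'tool_rot': [[0.106, 0.994, -0.001], [0.994, -0.106, -0.001], [-0.001, -0.001, -1.0]], 'contact_force': [0.378, -0.034, -1.179], 'torque': [0.043, -0.01, -0.007], 'gripper_width': -0.0}
```

View pics/side1.png

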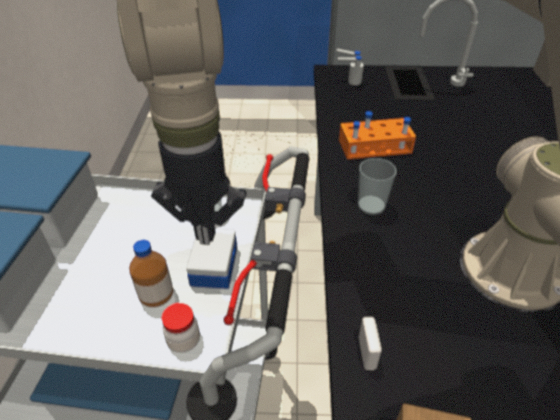

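View pics/scene1.png

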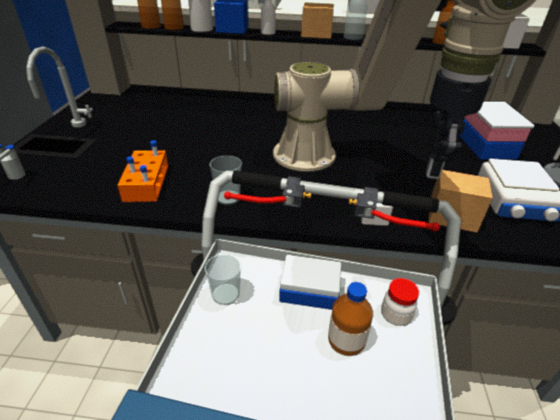

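View pics/wrist1.png

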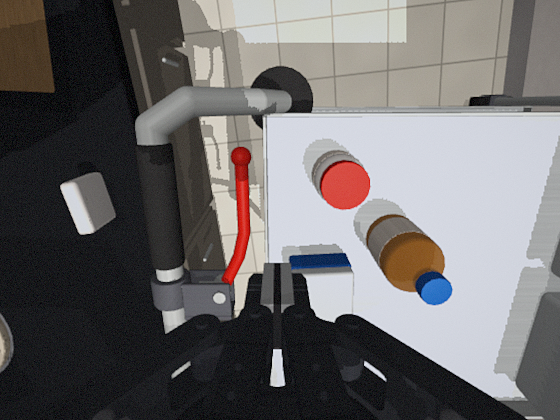

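The gripper hangs above and beyond the left lever. In the wrist view the lever runs from (241, 157) to (228, 280) and the fingers are at (277, 290). The linkage spreads wide even when the gripper is shut, so I'll measure its profile against the bar height before going down.

```bash
python3 - <<'E'
from h import *
s=observe();o=np.array(s['ee_pos']);R=np.array(s['tool_rot'])
L=[]
for n in('scene','side'):
    f=grab_frame(n); v,u=np.mgrid[0:420,0:560];P=pts(f,u,v)[f['range_z']>0]
    T=(P-o)@R; T=T[(abs(T[:,0])<.09)&(abs(T[:,1])<.09)&(T[:,2]<.012)&(T[:,2]>-.2)]; L.append(T)
    print(n)
    for a in np.arange(.005,-.16,-.01):
        q=T[abs(T[:,2]-a)<.005]
        if len(q)>4: print('back %.3f'%-a,len(q),'x',np.round(np.percentile(q[:,0],[2,98]),3),'y',np.round(np.percentile(q[:,1],[2,98]),3))
E
```

```text
scene
back 0.035 13 x [-0.007  0.01 ] y [0.005 0.008]
back 0.045 62 x [-0.01   0.012] y [-0.003  0.015]
back 0.055 75 x [-0.01   0.012] y [-0.004  0.016]
back 0.065 84 x [-0.01   0.012] y [-0.003  0.016]
back 0.075 39 x [-0.011  0.01 ] y [-0.003  0.017]
back 0.085 94 x [-0.012  0.012] y [-0.029  0.035]
back 0.095 79 x [-0.011  0.012] y [-0.01   0.043]
back 0.105 133 x [-0.016  0.012] y [-0.013  0.052]
back 0.115 139 x [-0.016  0.016] y [-0.013  0.06 ]
back 0.125 226 x [-0.016  0.017] y [-0.013  0.063]
back 0.135 236 x [-0.018  0.02 ] y [-0.017  0.061]
back 0.145 233 x [-0.018  0.02 ] y [-0.015  0.045]
back 0.155 132 x [-0.01  0.01] y [0.005 0.042]
side
back 0.045 81 x [-0.     0.012] y [-0.015  0.01 ]
back 0.055 102 x [-0.005  0.011] y [-0.015  0.011]
back 0.065 117 x [-0.004  0.012] y [-0.016  0.011]
back 0.075 84 x [0.001 0.012] y [-0.018  0.013]
back 0.085 261 x [-0.008  0.013] y [-0.032  0.031]
back 0.095 376 x [-0.01   0.013] y [-0.04   0.036]
back 0.105 337 x [-0.008  0.017] y [-0.048  0.046]
back 0.115 363 x [-0.004  0.017] y [-0.056  0.052]
back 0.125 564 x [-0.01   0.017] y [-0.063  0.058]
back 0.135 556 x [-0.008  0.019] y [-0.059  0.055]
back 0.145 414 x [-0.005  0.019] y [-0.044  0.037]
back 0.155 134 x [-0.006  0.011] y [-0.042  0.036]
```

```bash
python3 - <<'E'
from h import *
s=observe();o=np.array(s['ee_pos']);R=np.array(s['tool_rot'])
for n in('scene','side'):
    f=grab_frame(n)
    im=cv2.cvtColor(f['pixels'],cv2.COLOR_RGB2BGR)
    for b in(0,.019,.04,.073):
        p=f['extrinsics']@np.append(o-R[:,2]*b,1); u=f['cx']+f['fx']*p[0]/-p[2]; v=f['cy']-f['fy']*p[1]/-p[2]
        print(n,b,u.round(1),v.round(1),-p[2].round(3),f['range_z'][int(v),int(u)])
        cv2.circle(im,(int(u),int(v)),1,(0,255,0),-1)
        if b==0:c=(int(u),int(v))
    x,y=max(c[0]-60,0),max(c[1]-75,0)
    cv2.imwrite(f'pics/{n}_z.png',cv2.resize(im[y:y+100,x:x+120],None,fx=5,fy=5,interpolation=0))
E
cd pics; python3 -c "
import cv2,numpy as np
a=cv2.imread('scene_z.png');b=cv2.imread('side_z.png');cv2.imwrite('zz.png',cv2.resize(np.hstack([a,b]),(800,333)))"
```

```text
scene 0 425.7 192.6 0.693 1.2160513
scene 0.019 428.4 183.7 0.682 1.2599672
scene 0.04 431.6 173.6 0.669 0.652884
scene 0.073 436.7 156.9 0.649 0.6039063
side 0 207.3 257.8 0.683 0.93098986
side 0.019 205.9 249.1 0.67 0.94278216
side 0.04 204.3 239.2 0.656 0.63997304
side 0.073 201.5 222.6 0.633 0.6310819
```

View pics/zz.png

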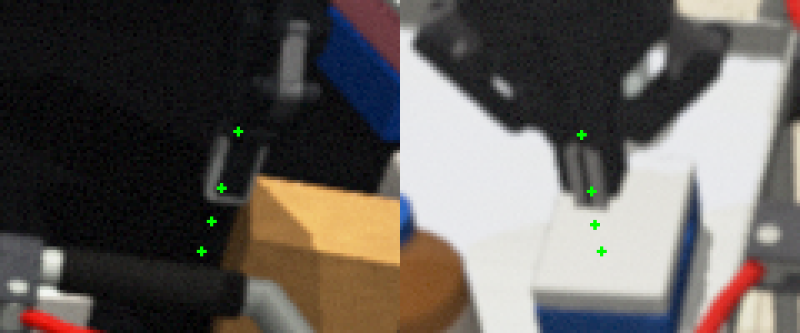

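Both views agree that the visible fingertips sit about 38 mm behind the reported TCP, while the sideways position agrees to 1–2 mm. So I'll set the height from the visible fingers, which puts the reported z at about 0.147 for tips at about 0.185. I'll go down on the free side in stages and check.

Request:
{"api": "servo_tool", "payload": {
  "steps": [
    [0, 0, 0, 0.1, 0.25, -0.8, 255],
    [0, 0, 0, 0, 0, -0.8, 255],
    [0, 0, 0, 0, 0, -0.8, 255],
    [0, 0, 0, 0, 0, -0.8, 255],
    [0, 0, 0, 0, 0, 0, 255]
  ]
}}

```text
t: 5.0
ee_pos: [0.6314, 0.2508, 0.2101]
tool_rot: [[0.106, 0.994, -0.005], [0.994, -0.106, -0.001], [-0.002, -0.005, -1.0]]
contact_force: [-0.6, -0.0, -1.2]
gripper_width: -0.0
```

```bash
cat > look.py <<'E'
import sys
from h import *
k=sys.argv[1]
s=observe();o=np.array(s['ee_pos']);R=np.array(s['tool_rot']);print(s['t'],o.round(4),np.round(s['contact_force'],2))
ims=[]
for n in('scene','side'):
    f=grab_frame(n)
    im=cv2.cvtColor(f['pixels'],cv2.COLOR_RGB2BGR)
    p=f['extrinsics']@np.append(o-R[:,2]*.03,1); u=f['cx']+f['fx']*p[0]/-p[2]; v=f['cy']-f['fy']*p[1]/-p[2]
    x=int(np.clip(u-65,0,430));y=int(np.clip(v-70,0,280))
    ims.append(cv2.resize(im[y:y+140,x:x+130],(390,420),interpolation=cv2.INTER_CUBIC)); print(n,'crop at',x,y,'x3')
cv2.imwrite(f'pics/look{k}.png',np.hstack(ims))
E
python3 look.py 1
```

```text
5.0 [0.6314 0.2508 0.2101] [-0.57 -0.03 -1.24]
scene crop at 357 146 x3
side crop at 144 213 x3
```

View pics/look1.png

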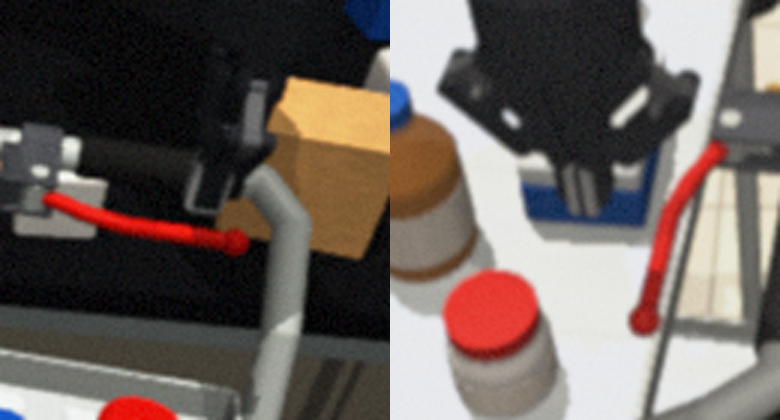

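In both crops the tips are still above the lever, consistent with a height of about 0.248. I'll go down the rest of the way.

Request:
{"api": "servo_tool", "payload": {
  "steps": [
    [0, 0, 0, 0, 0, -0.7, 255],
    [0, 0, 0, 0, 0, -0.7, 255],
    [0, 0, 0, 0, 0, -0.7, 255],
    [0, 0, 0, 0, 0, -0.4, 255],
    [0, 0, 0, 0, 0, 0, 255]
  ]
}}

```text
t: 5.6
ee_pos: [0.6329, 0.2513, 0.1503]
tool_rot: [[0.106, 0.994, -0.001], [0.994, -0.106, -0.0], [-0.0, -0.001, -1.0]]
contact_force: [-1.3, 0.8, 0.1]
gripper_width: 0.0002
```

```bash
python3 look.py 2
```

```text
5.6 [0.6329 0.2513 0.1503] [-1.28  0.77  0.05]
scene crop at 349 171 x3
side crop at 147 236 x3
```

View pics/look2.png

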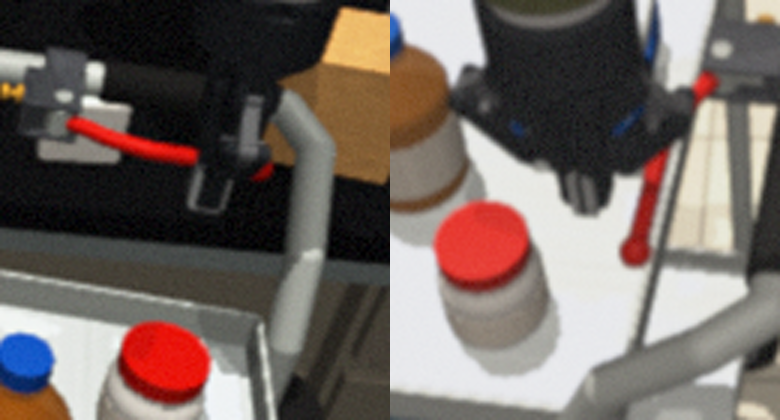

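The fingers now stand on the far side of the blade with the tips below it: (210, 205) in the scene crop, with the lever at about row 155. I'll ease in along −trolley x.

Request:
{"api": "servo_tool", "payload": {
  "steps": [
    [0, 0, 0, -0.1, 0.01, -0.15, 255],
    [0, 0, 0, -0.1, 0.01, 0, 255],
    [0, 0, 0, -0.1, 0.01, 0, 255],
    [0, 0, 0, -0.1, 0.01, 0, 255],
    [0, 0, 0, 0, 0, 0, 255]
  ]
}}

```text
t: 6.2
ee_pos: [0.6228, 0.2526, 0.1473]
tool_rot: [[0.105, 0.994, 0.0], [0.994, -0.105, 0.0], [0.0, 0.0, -1.0]]
contact_force: [0.8, -0.5, 0.1]
gripper_width: -0.0002
```

Request:
{"api": "servo_tool", "payload": {
  "steps": [
    [0, 0, 0, -0.1, 0.01, 0, 255],
    [0, 0, 0, -0.1, 0.01, 0, 255],
    [0, 0, 0, -0.1, 0.01, 0, 255],
    [0, 0, 0, 0, 0, 0, 255]
  ]
}}

```text
t: 6.6
ee_pos: [0.6159, 0.2536, 0.1473]
tool_rot: [[0.105, 0.994, 0.001], [0.994, -0.105, 0.001], [0.001, 0.001, -1.0]]
contact_force: [1.8, 2.1, -0.7]
gripper_width: 0.0001
```

```bash
python3 look.py 3
```

```text
6.6 [0.6159 0.2536 0.1473] [ 1.8   2.07 -0.75]
scene crop at 349 166 x3
side crop at 158 239 x3
```

View pics/look3.png

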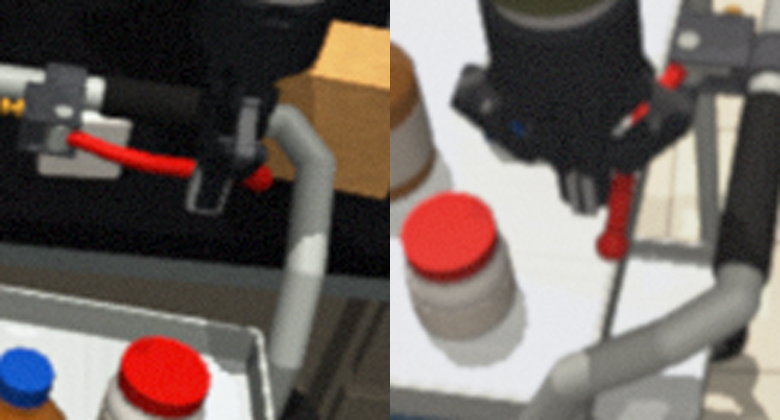

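Request:
{"api": "servo_tool", "payload": {
  "steps": [
    [0, 0, 0, -0.1, 0.01, 0, 255],
    [0, 0, 0, -0.1, 0.01, 0, 255],
    [0, 0, 0, 0, 0, 0, 255]
  ]
}}

```text
t: 7.0
ee_pos: [0.6106, 0.2541, 0.1472]
tool_rot: [[0.105, 0.994, 0.001], [0.994, -0.105, 0.001], [0.001, 0.001, -1.0]]
contact_force: [3.3, 2.2, -0.2]
gripper_width: -0.0002
```

```bash
python3 look.py 4; python3 - <<'E'
from h import *
f=grab_frame('wrist');save(f,'wrist4.png')
E
```

```text
7.0 [0.6106 0.2541 0.1472] [ 3.33  2.2  -0.2 ]
scene crop at 349 164 x3
side crop at 161 239 x3
```

View pics/look4.png

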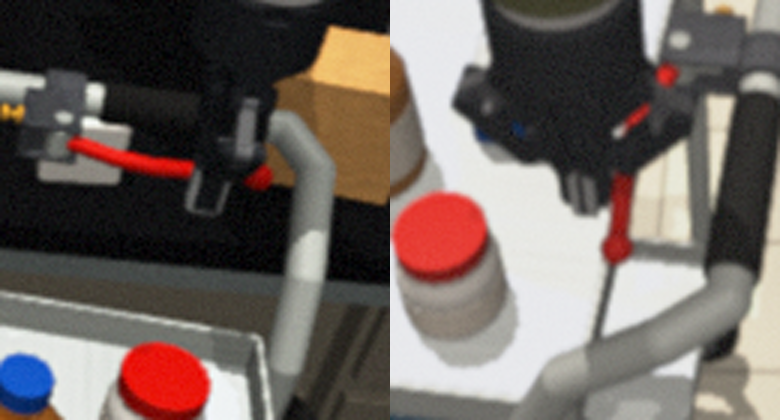

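View pics/wrist4.png

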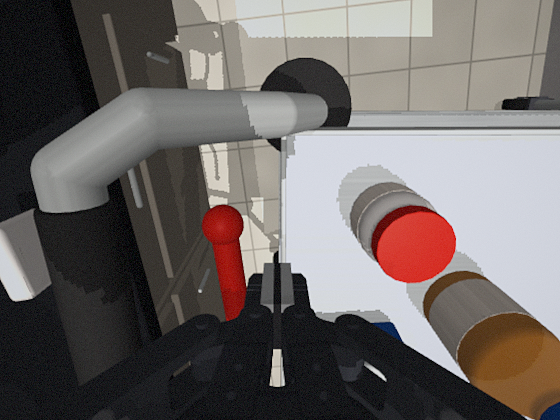

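```bash
python3 fit.py | grep -A8 ' L'; python3 - <<'E'
from h import *
s=observe();o=np.array(s['ee_pos']);R=np.array(s['tool_rot'])
for n in('scene','side'):
    f=grab_frame(n); v,u=np.mgrid[0:420,0:560];P=pts(f,u,v)[f['range_z']>0]
    T=(P-o)@R; T=T[(abs(T[:,0])<.03)&(abs(T[:,1])<.09)&(T[:,2]<.012)&(T[:,2]>-.2)]
    print(n)
    for a in np.arange(.005,-.12,-.01):
        q=T[abs(T[:,2]-a)<.005]
        if len(q)>4: print('back %.3f'%-a,len(q),'x',np.round(np.percentile(q[:,0],[2,98]),3),'y',np.round(np.percentile(q[:,1],[2,98]),3))
E
```

```text
scene L y range 0.16662635391126163 0.30138976732113426
   y 0.177 x mid 0.5769 width 0.0222
   y 0.197 x mid 0.5858 width 0.0245
   y 0.217 x mid 0.5913 width 0.0217
   y 0.237 x mid 0.5928 width 0.0195
   y 0.257 x mid 0.5901 width 0.0102
   y 0.277 x mid 0.6006 width 0.0094
   y 0.297 x mid 0.5931 width 0.0238
scene R y range -0.14632908819372892 -0.01342307369831778
--
side L y range 0.16494357475922306 0.29961318511408214
   y 0.175 x mid 0.5714 width 0.0106
   y 0.195 x mid 0.5837 width 0.0049
   y 0.215 x mid 0.5883 width 0.0047
scene
back 0.035 12 x [-0.016  0.01 ] y [-0.057  0.009]
back 0.045 78 x [-0.029  0.019] y [-0.073  0.015]
back 0.055 179 x [-0.029  0.011] y [-0.073  0.016]
back 0.065 147 x [-0.029  0.008] y [-0.088  0.015]
back 0.075 10 x [-0.011  0.006] y [-0.008  0.016]
back 0.085 49 x [-0.012  0.01 ] y [-0.025  0.033]
back 0.095 35 x [-0.011  0.013] y [0.012 0.043]
back 0.105 84 x [-0.016  0.016] y [-0.013  0.051]
back 0.115 84 x [-0.016  0.017] y [-0.012  0.059]
side
back 0.045 50 x [0.002 0.011] y [-0.016  0.01 ]
back 0.055 254 x [-0.019  0.028] y [-0.074  0.01 ]
back 0.065 369 x [-0.028  0.029] y [-0.09   0.007]
back 0.075 52 x [-0.     0.012] y [-0.018  0.015]
back 0.085 185 x [-0.01   0.013] y [-0.034  0.031]
back 0.095 253 x [-0.01   0.012] y [-0.039  0.036]
back 0.105 211 x [-0.009  0.017] y [-0.047  0.044]
back 0.115 230 x [-0.002  0.017] y [-0.055  0.052]Traceback (most recent call last):
  File "fit.py", line 17, in <module>
    print('   y %.3f x mid %.4f width %.4f'%(a+.01,(w[:,0].min()+w[:,0].max())/2,np.ptp(w[:,0])))
                                                    ~~~~~~~~~~^^
    return umr_minimum(a, axis, None, out, keepdims, initial, where)
ValueError: zero-size array to reduction operation minimum which has no identity
```

The lever has moved about 9 mm at the press point (the ball went from x 0.604 to 0.593), which matches the finger travel. So contact is with the finger's back. I'll keep pressing in small steps and watch the force.

Request:
{"api": "servo_tool", "payload": {
  "steps": [
    [0, 0, 0, -0.1, 0.01, 0, 255],
    [0, 0, 0, -0.1, 0.01, 0, 255],
    [0, 0, 0, 0, 0, 0, 255]
  ]
}}

```text
t: 7.65
ee_pos: [0.6054, 0.2545, 0.1471]
tool_rot: [[0.105, 0.994, 0.0], [0.994, -0.105, 0.0], [0.0, 0.0, -1.0]]
contact_force: [4.2, 2.9, 0.5]
gripper_width: -0.0001
```

Request:
{"api": "servo_tool", "payload": {
  "steps": [
    [0, 0, 0, -0.1, 0.01, 0, 255],
    [0, 0, 0, 0, 0, 0, 255]
  ]
}}

```text
t: 7.85
ee_pos: [0.6031, 0.2548, 0.1471]
tool_rot: [[0.105, 0.994, 0.0], [0.994, -0.105, 0.0], [0.0, 0.0, -1.0]]
contact_force: [3.8, 3.1, 0.5]
gripper_width: 0.0002
```

Request:
{"api": "servo_tool", "payload": {
  "steps": [
    [0, 0, 0, -0.1, 0.01, 0, 255],
    [0, 0, 0, 0, 0, 0, 255]
  ]
}}

```text
t: 8.05
ee_pos: [0.6007, 0.2552, 0.1471]
tool_rot: [[0.105, 0.994, 0.001], [0.994, -0.105, 0.001], [0.001, 0.001, -1.0]]
contact_force: [4.1, 3.4, 1.0]
gripper_width: 0.0002
```

Request:
{"api": "servo_tool", "payload": {
  "steps": [
    [0, 0, 0, -0.1, 0.01, 0, 255],
    [0, 0, 0, 0, 0, 0, 255]
  ]
}}

```text
t: 8.25
ee_pos: [0.5987, 0.2556, 0.1473]
tool_rot: [[0.105, 0.994, 0.002], [0.994, -0.105, 0.001], [0.001, 0.002, -1.0]]
contact_force: [5.8, 4.6, -0.4]
gripper_width: 0.0003
```

Request:
{"api": "servo_tool", "payload": {
  "steps": [
    [0, 0, 0, -0.1, 0.01, 0, 255],
    [0, 0, 0, 0, 0, 0, 255]
  ]
}}

```text
t: 8.45
ee_pos: [0.597, 0.256, 0.1473]
tool_rot: [[0.105, 0.994, 0.003], [0.994, -0.105, 0.001], [0.002, 0.003, -1.0]]
contact_force: [7.4, 4.1, -2.0]
gripper_width: 0.0003
```

Request:
{"api": "servo_tool", "payload": {
  "steps": [
    [0, 0, 0, -0.08, 0.01, 0, 255],
    [0, 0, 0, 0, 0, 0, 255]
  ]
}}

```text
t: 8.65
ee_pos: [0.5958, 0.2563, 0.1473]
tool_rot: [[0.105, 0.994, 0.004], [0.994, -0.106, 0.001], [0.002, 0.004, -1.0]]
contact_force: [9.4, 5.2, -1.7]
gripper_width: -0.0003
```

The force is climbing and the motion is lagging, so the lever is on its stop. I'll build up to about 13–15 N and hold.

Request:
{"api": "servo_tool", "payload": {
  "steps": [
    [0, 0, 0, -0.1, 0.01, 0, 255],
    [0, 0, 0, 0, 0, 0, 255]
  ]
}}

```text
t: 8.85
ee_pos: [0.5943, 0.2566, 0.1475]
tool_rot: [[0.106, 0.994, 0.006], [0.994, -0.106, 0.002], [0.002, 0.006, -1.0]]
contact_force: [11.2, 4.4, -3.1]
gripper_width: 0.0001
```

Request:
{"api": "servo_tool", "payload": {
  "steps": [
    [0, 0, 0, -0.08, 0.01, 0, 255],
    [0, 0, 0, 0, 0, 0, 255],
    [0, 0, 0, 0, 0, 0, 255]
  ]
}}

```text
t: 9.15
ee_pos: [0.5931, 0.2568, 0.1475]
tool_rot: [[0.106, 0.994, 0.007], [0.994, -0.106, 0.002], [0.003, 0.007, -1.0]]
contact_force: [12.7, 4.2, -3.0]
gripper_width: 0.0002
```

```bash
python3 look.py 5
```

```text
9.15 [0.5931 0.2568 0.1475] [12.66  4.25 -2.99]
scene crop at 349 159 x3
side crop at 171 241 x3
```

View pics/look5.png

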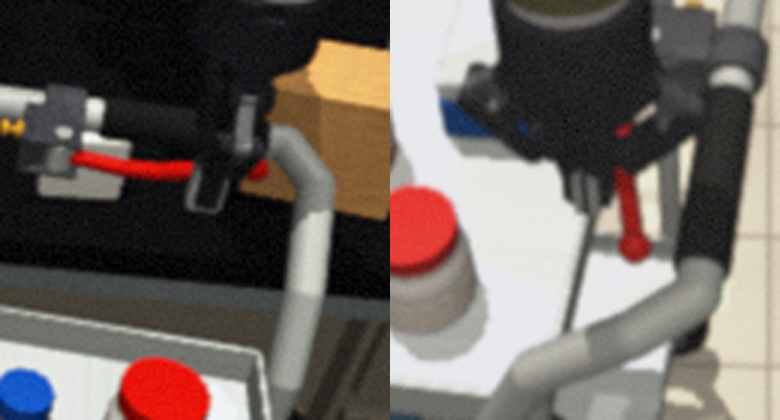

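```bash
cat > ball.py <<'E'
from h import *
import sys
# ball + pivot-side: ball of each lever as outermost red pixels, ray onto z=.2
s=observe();print('t',s['t'],np.round(s['ee_pos'],4),np.round(s['contact_force'],2))
for n in('scene','side'):
    f=grab_frame(n)
    hsv=cv2.cvtColor(f['pixels'],cv2.COLOR_RGB2HSV)
    m=(((hsv[...,0]<6)|(hsv[...,0]>174))&(hsv[...,1]>150)&(hsv[...,2]>60))
    v,u=np.where(m); P=pts(f,u,v); g=(abs(P[:,2]-.2)<.02)&(P[:,0]>.48)&(P[:,0]<.66); P=P[g]
    for nm,sg in(('L',1),('R',-1)):
        q=P[P[:,1]*sg>.08*sg]
        if len(q)<5: continue
        e=np.sort(q[:,1]*sg)[-5:].mean()*sg
        b=q[abs(q[:,1]-(e-sg*.007))<.008]
        w=b.mean(0); d=w[:2]-[.5075,.0824]; th=-.101
        t=np.array([d@[np.cos(th),np.sin(th)],d@[-np.sin(th),np.cos(th)]])
        r=t-[.05,sg*.085]; print(n,nm,'ball trolley',t.round(4),'n',len(b),'ang',round(float(np.arctan2(r[0],abs(r[1]))),3))
E
python3 ball.py
```

```text
t 9.25 [0.5931 0.2568 0.1475] [13.82  5.23 -3.06]
scene L ball trolley [0.0448 0.2178] n 29 ang -0.039
scene R ball trolley [ 0.0806 -0.2115] n 44 ang 0.238
side L ball trolley [0.0345 0.2177] n 70 ang -0.116
side R ball trolley [ 0.0715 -0.2096] n 25 ang 0.171
```

Request:
{"api": "servo_tool", "payload": {
  "steps": [
    [0, 0, 0, -0.1, 0.01, 0, 255],
    [0, 0, 0, 0, 0, 0, 255],
    [0, 0, 0, 0, 0, 0, 255]
  ]
}}

```text
t: 9.65
ee_pos: [0.5917, 0.257, 0.1476]
tool_rot: [[0.106, 0.994, 0.009], [0.994, -0.106, 0.002], [0.003, 0.009, -1.0]]
contact_force: [16.4, 3.7, -3.9]
gripper_width: 0.0
```

```bash
python3 ball.py
```

```text
t 9.65 [0.5917 0.257  0.1476] [16.36  3.7  -3.9 ]
scene L ball trolley [0.0426 0.2185] n 28 ang -0.055
scene R ball trolley [ 0.0804 -0.2116] n 45 ang 0.235
side L ball trolley [0.0324 0.2177] n 72 ang -0.132
side R ball trolley [ 0.0702 -0.2094] n 17 ang 0.161
```

The lever is on a slightly springy stop at about 0.28 rad with a press of about 16 N. The ball is still at trolley x ≈ 0.04, so it's clear of the grip. I'll hold for a second.

Request:
{"api": "servo_tool", "payload": {
  "steps": [
    [0, 0, 0, 0, 0, 0, 255],
    [0, 0, 0, 0, 0, 0, 255],
    [0, 0, 0, 0, 0, 0, 255],
    [0, 0, 0, 0, 0, 0, 255],
    [0, 0, 0, 0, 0, 0, 255]
  ]
}}

```text
t: 10.25
ee_pos: [0.5917, 0.2571, 0.1476]
tool_rot: [[0.106, 0.994, 0.009], [0.994, -0.106, 0.002], [0.003, 0.009, -1.0]]
contact_force: [16.2, 5.1, -4.4]
gripper_width: -0.0004
```

Request:
{"api": "servo_tool", "payload": {
  "steps": [
    [0, 0, 0, 0, 0, 0, 255],
    [0, 0, 0, 0, 0, 0, 255],
    [0, 0, 0, 0, 0, 0, 255],
    [0, 0, 0, 0, 0, 0, 255],
    [0, 0, 0, 0, 0, 0, 255]
  ]
}}

```text
t: 10.75
ee_pos: [0.5917, 0.2571, 0.1476]
tool_rot: [[0.106, 0.994, 0.009], [0.994, -0.106, 0.002], [0.003, 0.009, -1.0]]
contact_force: [15.5, 5.2, -4.9]
gripper_width: 0.0003
```

Request:
{"api": "servo_tool", "payload": {
  "steps": [
    [0, 0, 0, 0.2, -0.02, 0, 255],
    [0, 0, 0, 0.2, -0.02, 0, 255],
    [0, 0, 0, 0.2, -0.02, 0, 255],
    [0, 0, 0, 0.2, -0.02, 0, 255],
    [0, 0, 0, 0.2, -0.02, 0, 255]
  ]
}}

```text
t: 11.25
ee_pos: [0.6113, 0.2528, 0.1468]
tool_rot: [[0.106, 0.994, -0.001], [0.994, -0.106, -0.002], [-0.002, -0.001, -1.0]]
contact_force: [1.7, -0.5, 0.7]
gripper_width: -0.0002
```

Request:
{"api": "servo_tool", "payload": {
  "steps": [
    [0, 0, 0, 0.25, -0.03, 0, 255],
    [0, 0, 0, 0.2, -0.02, 0, 255],
    [0, 0, 0, 0.2, -0.02, 0, 255],
    [0, 0, 0, 0.2, -0.02, 0, 255],
    [0, 0, 0, 0, 0, 0, 255]
  ]
}}

```text
t: 11.75
ee_pos: [0.6332, 0.2513, 0.1465]
tool_rot: [[0.106, 0.994, -0.001], [0.994, -0.106, -0.0], [-0.0, -0.001, -1.0]]
contact_force: [0.3, -0.2, -0.0]
gripper_width: -0.0003
```

```bash
python3 ball.py; python3 look.py 6
```

```text
t 11.75 [0.6332 0.2513 0.1465] [ 0.29 -0.17 -0.05]
scene L ball trolley [0.0814 0.2208] n 14 ang 0.227
scene R ball trolley [ 0.0799 -0.2123] n 46 ang 0.231
side L ball trolley [0.0716 0.2168] n 65 ang 0.162
side R ball trolley [ 0.0718 -0.2083] n 25 ang 0.175
11.85 [0.6327 0.2515 0.1467] [0.12 0.57 0.19]
scene crop at 349 172 x3
side crop at 148 238 x3
```

View pics/look6.png

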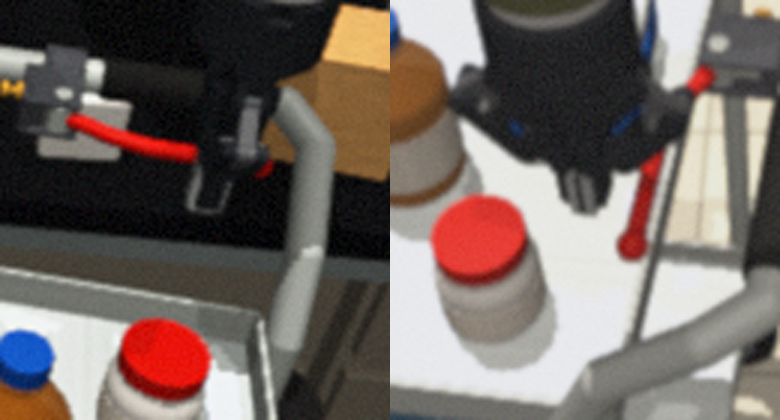

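The left lever has sprung fully out: its angle matches the right one within 0.01 rad, and the tool force is about 0. Now I'll rise, cross to the right lever and go down beyond it.

Request:
{"api": "servo_tool", "payload": {
  "steps": [
    [0, 0, 0, 0, 0, 0.9, 255],
    [0, 0, 0, 0, 0, 0.9, 255],
    [0, 0, 0, 0, 0, 0.9, 255],
    [0, 0, 0, 0, 0, 0.9, 255],
    [0, 0, 0, 0, 0, 0.9, 255]
  ]
}}

```text
t: 12.45
ee_pos: [0.6325, 0.2516, 0.2606]
tool_rot: [[0.105, 0.994, 0.0], [0.994, -0.105, 0.0], [0.0, 0.0, -1.0]]
contact_force: [-0.3, 0.0, -0.2]
gripper_width: -0.0
```

Request:
{"api": "servo_tool", "payload": {
  "steps": [
    [0, 0, 0, -0.1, -0.95, 0, 255],
    [0, 0, 0, -0.1, -0.95, 0, 255],
    [0, 0, 0, -0.1, -0.95, 0, 255],
    [0, 0, 0, -0.1, -0.95, 0, 255],
    [0, 0, 0, -0.1, -0.95, 0, 255]
  ]
}}

```text
t: 12.95
ee_pos: [0.6199, 0.132, 0.2597]
tool_rot: [[0.105, 0.994, 0.0], [0.994, -0.105, 0.0], [0.0, 0.0, -1.0]]
contact_force: [-0.1, -0.5, -0.3]
gripper_width: 0.0
```

Request:
{"api": "servo_tool", "payload": {
  "steps": [
    [0, 0, 0, -0.1, -0.95, 0, 255],
    [0, 0, 0, -0.1, -0.95, 0, 255],
    [0, 0, 0, -0.1, -0.95, 0, 255],
    [0, 0, 0, -0.1, -0.95, 0, 255],
    [0, 0, 0, -0.1, -0.95, 0, 255]
  ]
}}

```text
t: 13.45
ee_pos: [0.6075, 0.0133, 0.2597]
tool_rot: [[0.105, 0.994, 0.0], [0.994, -0.105, 0.0], [0.0, 0.0, -1.0]]
contact_force: [0.2, -0.4, 0.2]
gripper_width: -0.0003
```

Request:
{"api": "servo_tool", "payload": {
  "steps": [
    [0, 0, 0, -0.1, -0.95, 0, 255],
    [0, 0, 0, -0.1, -0.95, 0, 255],
    [0, 0, 0, -0.1, -0.95, 0, 255],
    [0, 0, 0, -0.1, -0.95, 0, 255],
    [0, 0, 0, -0.1, -0.95, 0, 255]
  ]
}}

```text
t: 13.95
ee_pos: [0.595, -0.1055, 0.2597]
tool_rot: [[0.105, 0.994, 0.0], [0.994, -0.105, -0.0], [-0.0, 0.0, -1.0]]
contact_force: [-0.2, 0.2, -0.1]
gripper_width: 0.0
```

Request:
{"api": "servo_tool", "payload": {
  "steps": [
    [0, 0, 0, 0, 0, 0, 255],
    [0, 0, 0, 0, 0, 0, 255]
  ]
}}

```text
t: 14.15
ee_pos: [0.5951, -0.1049, 0.2596]
tool_rot: [[0.107, 0.994, 0.0], [0.994, -0.107, 0.0], [0.0, 0.0, -1.0]]
contact_force: [-0.0, 0.2, -0.2]
gripper_width: -0.0001
```

```bash
python3 ball.py;python3 look.py 7
```

```text
t 14.15 [ 0.5951 -0.1049  0.2596] [-0.04  0.21 -0.17]
scene L ball trolley [0.0805 0.2151] n 63 ang 0.23
scene R ball trolley [ 0.0799 -0.2116] n 44 ang 0.232
side L ball trolley [0.0717 0.2161] n 70 ang 0.164
side R ball trolley [ 0.071 -0.208] n 28 ang 0.169
14.25 [ 0.5953 -0.1039  0.2596] [0.77 0.81 0.78]
scene crop at 173 98 x3
side crop at 184 61 x3
```

View pics/look7.png

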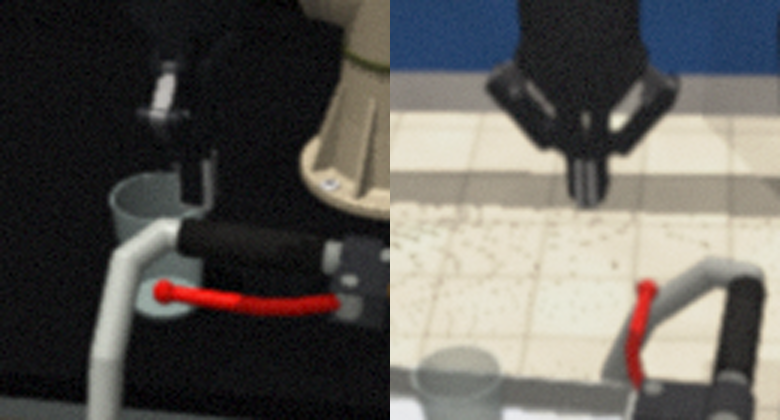

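Both levers are out, and the fingers stand beyond the right blade in the side crop: tips at (585, 200), ball at (647, 288). Going down.

Request:
{"api": "servo_tool", "payload": {
  "steps": [
    [0, 0, 0, 0.1, -0.1, -0.9, 255],
    [0, 0, 0, 0, 0, -0.9, 255],
    [0, 0, 0, 0, 0, -0.9, 255],
    [0, 0, 0, 0, 0, -0.9, 255],
    [0, 0, 0, 0, 0, -0.9, 255]
  ]
}}

```text
t: 14.85
ee_pos: [0.598, -0.1062, 0.1462]
tool_rot: [[0.104, 0.995, 0.0], [0.995, -0.104, 0.0], [0.0, 0.0, -1.0]]
contact_force: [0.2, -0.7, 0.6]
gripper_width: -0.0
```

Request:
{"api": "servo_tool", "payload": {
  "steps": [
    [0, 0, 0, 0, 0, 0, 255],
    [0, 0, 0, 0, 0, 0, 255]
  ]
}}

```text
t: 15.05
ee_pos: [0.5977, -0.1065, 0.1472]
tool_rot: [[0.105, 0.995, -0.001], [0.995, -0.105, 0.0], [0.0, -0.001, -1.0]]
contact_force: [-0.2, 0.3, -0.1]
gripper_width: -0.0002
```

```bash
python3 look.py 8
```

```text
15.05 [ 0.5977 -0.1065  0.1472] [-0.22  0.34 -0.07]
scene crop at 173 144 x3
side crop at 185 104 x3
```

View pics/look8.png

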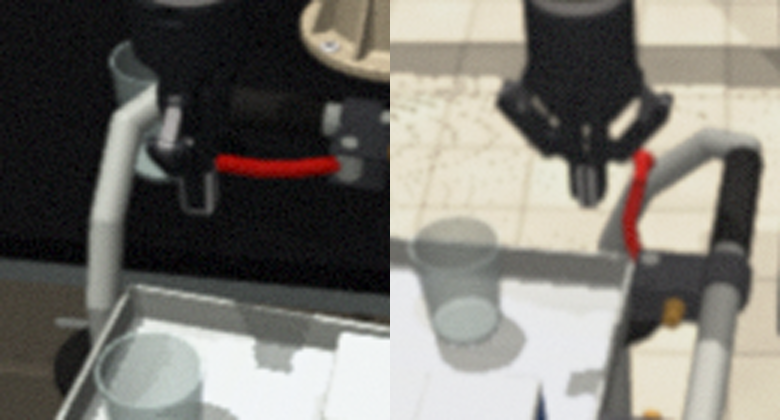

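The fingers are beyond the blade with the tips below it, and contact should come at x ≈ 0.583. I'll ease in.

Request:
{"api": "servo_tool", "payload": {
  "steps": [
    [0, 0, 0, -0.12, 0.01, 0, 255],
    [0, 0, 0, -0.12, 0.01, 0, 255],
    [0, 0, 0, -0.12, 0.01, 0, 255],
    [0, 0, 0, -0.12, 0.01, 0, 255],
    [0, 0, 0, 0, 0, 0, 255]
  ]
}}

```text
t: 15.65
ee_pos: [0.5854, -0.1062, 0.1472]
tool_rot: [[0.106, 0.994, 0.0], [0.994, -0.106, -0.0], [-0.0, 0.0, -1.0]]
contact_force: [0.2, 0.8, -0.6]
gripper_width: 0.0002
```

Request:
{"api": "servo_tool", "payload": {
  "steps": [
    [0, 0, 0, -0.1, 0.01, 0, 255],
    [0, 0, 0, -0.1, 0.01, 0, 255],
    [0, 0, 0, -0.1, 0.01, 0, 255],
    [0, 0, 0, 0, 0, 0, 255]
  ]
}}

```text
t: 16.05
ee_pos: [0.5787, -0.106, 0.1472]
tool_rot: [[0.106, 0.994, 0.001], [0.994, -0.106, -0.001], [-0.001, 0.001, -1.0]]
contact_force: [2.3, -2.8, 0.2]
gripper_width: 0.0001
```

Request:
{"api": "servo_tool", "payload": {
  "steps": [
    [0, 0, 0, -0.1, 0.01, 0, 255],
    [0, 0, 0, -0.1, 0.01, 0, 255],
    [0, 0, 0, 0, 0, 0, 255]
  ]
}}

```text
t: 16.35
ee_pos: [0.5735, -0.1054, 0.1472]
tool_rot: [[0.106, 0.994, 0.001], [0.994, -0.106, -0.001], [-0.001, 0.001, -1.0]]
contact_force: [3.0, -3.3, 1.2]
gripper_width: 0.0004
```

```bash
python3 ball.py
```

```text
t 16.35 [ 0.5735 -0.1054  0.1472] [ 3.03 -3.28  1.18]
scene L ball trolley [0.0806 0.215 ] n 63 ang 0.231
scene R ball trolley [ 0.0687 -0.2166] n 16 ang 0.141
side L ball trolley [0.0718 0.2161] n 69 ang 0.165
side R ball trolley [ 0.0585 -0.2016] n 14 ang 0.073
```

The right lever is moving in by about 0.09 rad and the left one is staying out. I'll continue in small steps.

Request:
{"api": "servo_tool", "payload": {
  "steps": [
    [0, 0, 0, -0.1, 0.01, 0, 255],
    [0, 0, 0, -0.1, 0.01, 0, 255],
    [0, 0, 0, 0, 0, 0, 255]
  ]
}}

```text
t: 16.75
ee_pos: [0.5686, -0.1049, 0.1472]
tool_rot: [[0.106, 0.994, 0.001], [0.994, -0.106, -0.001], [-0.001, 0.001, -1.0]]
contact_force: [3.4, -5.0, 0.2]
gripper_width: 0.0
```

Request:
{"api": "servo_tool", "payload": {
  "steps": [
    [0, 0, 0, -0.1, 0.01, 0, 255],
    [0, 0, 0, 0, 0, 0, 255]
  ]
}}

```text
t: 16.95
ee_pos: [0.5662, -0.1049, 0.1473]
tool_rot: [[0.106, 0.994, 0.001], [0.994, -0.106, -0.001], [-0.001, 0.001, -1.0]]
contact_force: [2.7, -3.9, 0.2]
gripper_width: -0.0001
```

Request:
{"api": "servo_tool", "payload": {
  "steps": [
    [0, 0, 0, -0.1, 0.01, 0, 255],
    [0, 0, 0, 0, 0, 0, 255]
  ]
}}

```text
t: 17.15
ee_pos: [0.5638, -0.1047, 0.1473]
tool_rot: [[0.106, 0.994, 0.001], [0.994, -0.106, -0.001], [-0.001, 0.001, -1.0]]
contact_force: [3.0, -4.8, 0.5]
gripper_width: -0.0002
```

Request:
{"api": "servo_tool", "payload": {
  "steps": [
    [0, 0, 0, -0.1, 0.01, 0, 255],
    [0, 0, 0, 0, 0, 0, 255]
  ]
}}

```text
t: 17.35
ee_pos: [0.5614, -0.1045, 0.1473]
tool_rot: [[0.106, 0.994, 0.001], [0.994, -0.106, -0.001], [-0.001, 0.001, -1.0]]
contact_force: [3.0, -5.2, 0.5]
gripper_width: -0.0001
```

Request:
{"api": "servo_tool", "payload": {
  "steps": [
    [0, 0, 0, -0.1, 0.01, 0, 255],
    [0, 0, 0, 0, 0, 0, 255]
  ]
}}

```text
t: 17.55
ee_pos: [0.559, -0.1045, 0.1473]
tool_rot: [[0.106, 0.994, 0.001], [0.994, -0.106, -0.002], [-0.002, 0.002, -1.0]]
contact_force: [3.2, -4.9, 0.2]
gripper_width: 0.0003
```

Request:
{"api": "servo_tool", "payload": {
  "steps": [
    [0, 0, 0, -0.1, 0.01, 0, 255],
    [0, 0, 0, 0, 0, 0, 255]
  ]
}}

```text
t: 17.75
ee_pos: [0.5568, -0.1044, 0.1474]
tool_rot: [[0.106, 0.994, 0.002], [0.994, -0.106, -0.002], [-0.002, 0.002, -1.0]]
contact_force: [5.3, -6.0, -1.1]
gripper_width: 0.0003
```

Request:
{"api": "servo_tool", "payload": {
  "steps": [
    [0, 0, 0, -0.1, 0.01, 0, 255],
    [0, 0, 0, 0, 0, 0, 255]
  ]
}}

```text
t: 17.95
ee_pos: [0.555, -0.1043, 0.1475]
tool_rot: [[0.106, 0.994, 0.003], [0.994, -0.106, -0.002], [-0.002, 0.004, -1.0]]
contact_force: [6.6, -6.9, -0.9]
gripper_width: 0.0002
```

```bash
python3 ball.py; python3 look.py 9
```

```text
t 17.95 [ 0.555  -0.1043  0.1475] [ 6.57 -6.89 -0.87]
scene L ball trolley [0.0803 0.2149] n 67 ang 0.229
scene R ball trolley [nan nan] n 0 ang nan
side L ball trolley [0.0718 0.2161] n 71 ang 0.165
side R ball trolley [ 0.0297 -0.2116] n 17 ang -0.159
18.05 [ 0.555  -0.1043  0.1475] [ 5.77 -6.23 -0.35]
scene crop at 178 133 x3
side crop at 204 104 x3ball.py:15: RuntimeWarning: Mean of empty slice.
  w=b.mean(0); d=w[:2]-[.5075,.0824]; th=-.101
  ret = um.true_divide(
```

View pics/look9.png

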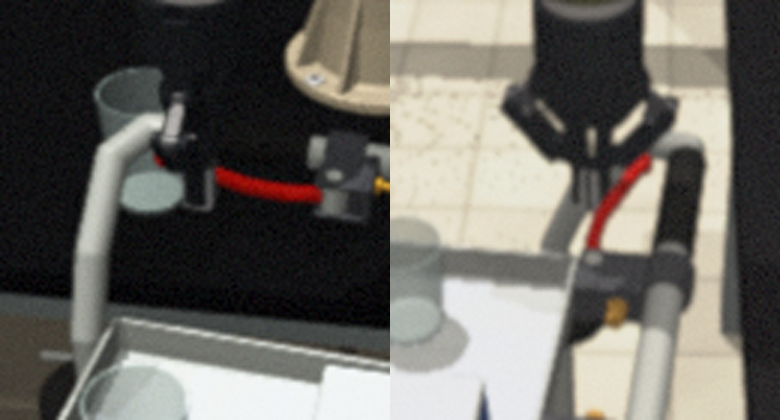

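The right lever has gone firm at about 0.32 rad and its blade is still clear of the grip. I'll build up the press and hold.

Request:
{"api": "servo_tool", "payload": {
  "steps": [
    [0, 0, 0, -0.1, 0.01, 0, 255],
    [0, 0, 0, 0, 0, 0, 255]
  ]
}}

```text
t: 18.35
ee_pos: [0.5533, -0.1043, 0.1476]
tool_rot: [[0.106, 0.994, 0.005], [0.994, -0.106, -0.003], [-0.002, 0.005, -1.0]]
contact_force: [8.8, -7.6, -2.9]
gripper_width: 0.0001
```

Request:
{"api": "servo_tool", "payload": {
  "steps": [
    [0, 0, 0, -0.1, 0.01, 0, 255],
    [0, 0, 0, 0, 0, 0, 255]
  ]
}}

```text
t: 18.55
ee_pos: [0.5517, -0.1041, 0.1477]
tool_rot: [[0.106, 0.994, 0.006], [0.994, -0.106, -0.003], [-0.002, 0.007, -1.0]]
contact_force: [10.6, -7.5, -3.7]
gripper_width: 0.0002
```

Request:
{"api": "servo_tool", "payload": {
  "steps": [
    [0, 0, 0, -0.1, 0.01, 0, 255],
    [0, 0, 0, 0, 0, 0, 255]
  ]
}}

```text
t: 18.75
ee_pos: [0.5502, -0.1041, 0.1478]
tool_rot: [[0.106, 0.994, 0.008], [0.994, -0.106, -0.003], [-0.002, 0.008, -1.0]]
contact_force: [12.0, -7.0, -4.8]
gripper_width: -0.0003
```

Request:
{"api": "servo_tool", "payload": {
  "steps": [
    [0, 0, 0, -0.1, 0.01, 0, 255],
    [0, 0, 0, 0, 0, 0, 255]
  ]
}}

```text
t: 18.95
ee_pos: [0.5487, -0.1039, 0.1479]
tool_rot: [[0.106, 0.994, 0.01], [0.994, -0.106, -0.003], [-0.002, 0.01, -1.0]]
contact_force: [15.1, -6.8, -6.9]
gripper_width: -0.0001
```

Request:
{"api": "servo_tool", "payload": {
  "steps": [
    [0, 0, 0, 0, 0, 0, 255],
    [0, 0, 0, 0, 0, 0, 255],
    [0, 0, 0, 0, 0, 0, 255],
    [0, 0, 0, 0, 0, 0, 255],
    [0, 0, 0, 0, 0, 0, 255]
  ]
}}

```text
t: 19.45
ee_pos: [0.5487, -0.1039, 0.1479]
tool_rot: [[0.106, 0.994, 0.01], [0.994, -0.106, -0.003], [-0.002, 0.01, -1.0]]
contact_force: [15.0, -7.0, -4.9]
gripper_width: 0.0003
```

Request:
{"api": "servo_tool", "payload": {
  "steps": [
    [0, 0, 0, 0, 0, 0, 255],
    [0, 0, 0, 0, 0, 0, 255],
    [0, 0, 0, 0, 0, 0, 255],
    [0, 0, 0, 0, 0, 0, 255],
    [0, 0, 0, 0, 0, 0, 255]
  ]
}}

```text
t: 19.95
ee_pos: [0.5487, -0.1039, 0.1479]
tool_rot: [[0.106, 0.994, 0.01], [0.994, -0.106, -0.003], [-0.002, 0.01, -1.0]]
contact_force: [15.0, -6.9, -4.7]
gripper_width: 0.0001
```

```bash
python3 look.py 10
```

```text
19.95 [ 0.5487 -0.1039  0.1479] [15.03 -6.94 -4.65]
scene crop at 179 131 x3
side crop at 207 105 x3
```

Request:
{"api": "servo_tool", "payload": {
  "steps": [
    [0, 0, 0, 0, 0, 0, 255],
    [0, 0, 0, 0, 0, 0, 255],
    [0, 0, 0, 0.2, -0.02, 0, 255],
    [0, 0, 0, 0.2, -0.02, 0, 255],
    [0, 0, 0, 0.2, -0.02, 0, 255]
  ]
}}

```text
t: 20.55
ee_pos: [0.5594, -0.1045, 0.1473]
tool_rot: [[0.106, 0.994, 0.002], [0.994, -0.106, -0.002], [-0.002, 0.002, -1.0]]
contact_force: [2.8, -4.4, 0.3]
gripper_width: -0.0002
```

Request:
{"api": "servo_tool", "payload": {
  "steps": [
    [0, 0, 0, 0.2, -0.02, 0, 255],
    [0, 0, 0, 0.2, -0.02, 0, 255],
    [0, 0, 0, 0.2, -0.02, 0, 255],
    [0, 0, 0, 0.25, -0.02, 0, 255],
    [0, 0, 0, 0.25, -0.02, 0, 255]
  ]
}}

```text
t: 21.05
ee_pos: [0.5853, -0.1053, 0.1465]
tool_rot: [[0.105, 0.994, -0.002], [0.994, -0.105, 0.001], [0.001, -0.002, -1.0]]
contact_force: [0.2, 0.8, -0.5]
gripper_width: -0.0001
```

Request:
{"api": "servo_tool", "payload": {
  "steps": [
    [0, 0, 0, 0.25, -0.02, 0, 255],
    [0, 0, 0, 0.2, -0.02, 0, 255],
    [0, 0, 0, 0, 0, 0, 255]
  ]
}}

```text
t: 21.35
ee_pos: [0.5974, -0.107, 0.1465]
tool_rot: [[0.105, 0.994, -0.001], [0.994, -0.105, 0.0], [0.0, -0.001, -1.0]]
contact_force: [0.6, 0.3, 0.3]
gripper_width: -0.0001
```

```bash
python3 ball.py; python3 look.py 11
```

```text
t 21.35 [ 0.5974 -0.107   0.1465] [0.56 0.34 0.33]
scene L ball trolley [0.0806 0.2152] n 63 ang 0.231
scene R ball trolley [ 0.0789 -0.1665] n 39 ang 0.341
side L ball trolley [0.0719 0.216 ] n 71 ang 0.166
side R ball trolley [ 0.072  -0.2093] n 25 ang 0.175
21.45 [ 0.5969 -0.107   0.1467] [-0.66  0.82 -0.48]
scene crop at 173 144 x3
side crop at 186 104 x3
```

View pics/look11.png

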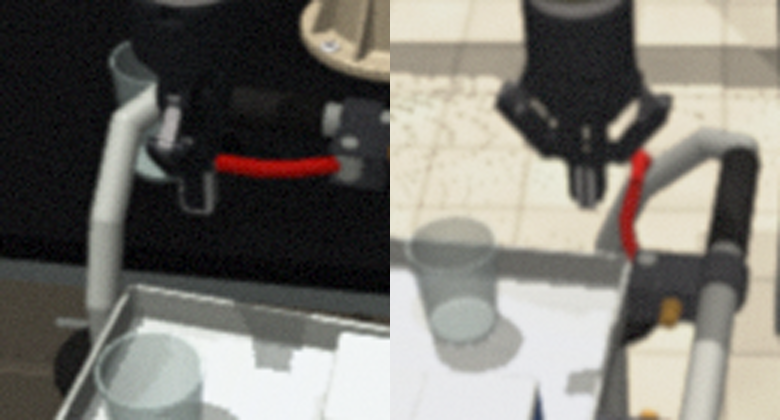

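View pics/look10.png

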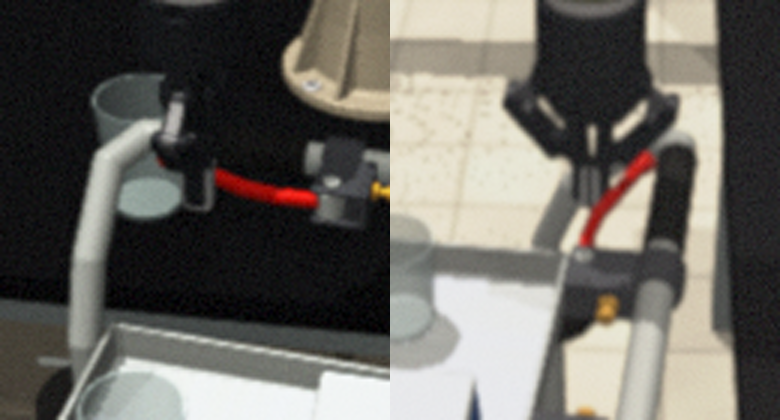

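Both levers are out and the tool force is about 0. I'll rise clear, compare the bystanders with the first pictures, and hand in.

Request:
{"api": "servo_tool", "payload": {
  "steps": [
    [0, 0, 0, 0, 0, 0.9, 255],
    [0, 0, 0, 0, 0, 0.9, 255],
    [0, 0, 0, 0, 0, 0.9, 255],
    [0, 0, 0, 0, 0, 0.9, 255],
    [0, 0, 0, 0, 0, 0.9, 255]
  ]
}}

```text
t: 22.05
ee_pos: [0.5967, -0.107, 0.2606]
tool_rot: [[0.106, 0.994, 0.0], [0.994, -0.106, -0.0], [-0.0, 0.0, -1.0]]
contact_force: [0.0, -0.0, -1.1]
gripper_width: 0.0001
```

Request:
{"api": "servo_tool", "payload": {
  "steps": [
    [0, 0, 0, 0, 0, 0.8, 255],
    [0, 0, 0, 0, 0, 0.5, 255],
    [0, 0, 0, 0, 0, 0, 255],
    [0, 0, 0, 0, 0, 0, 255],
    [0, 0, 0, 0, 0, 0, 255]
  ]
}}

```text
t: 22.55
ee_pos: [0.5966, -0.1069, 0.2909]
tool_rot: [[0.106, 0.994, -0.002], [0.994, -0.106, 0.001], [0.0, -0.002, -1.0]]
contact_force: [-1.1, -0.2, -0.3]
gripper_width: -0.0
```

```bash
python3 ball.py; python3 - <<'E'
from h import *
I=[]
for n in('scene','side'):
    f=grab_frame(n);save(f,n+'12.png')
    a=cv2.imread(f'pics/{n}0.png');b=cv2.imread(f'pics/{n}12.png')
    d=(cv2.absdiff(cv2.GaussianBlur(a,(5,5),0),cv2.GaussianBlur(b,(5,5),0)).max(2)>30).astype(np.uint8)*160
    b[...,1]=np.maximum(b[...,1],d); I.append(cv2.resize(b,(400,300)))
cv2.imwrite('pics/diff.png',np.hstack(I))
E
```

```text
t 22.55 [ 0.5966 -0.1069  0.2909] [-1.15 -0.16 -0.34]
scene L ball trolley [0.0803 0.215 ] n 65 ang 0.229
scene R ball trolley [ 0.0801 -0.2117] n 45 ang 0.233
side L ball trolley [0.0718 0.2164] n 69 ang 0.164
side R ball trolley [ 0.0712 -0.209 ] n 28 ang 0.17
```

View pics/diff.png

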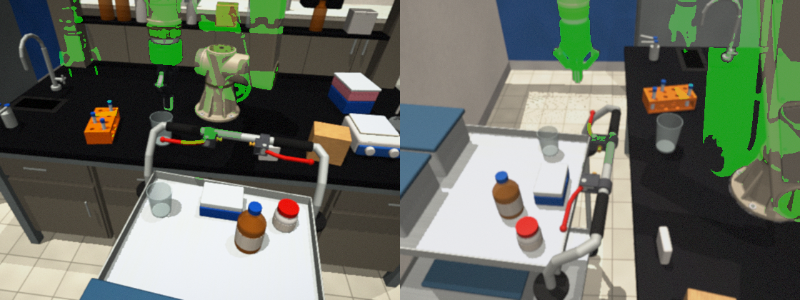

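The only changes from the first pictures are the arm and its shadow (green). The levers and all the bystanders are unchanged, so I'm handing in.

```bash
python3 -c "
from workcell import close_job
print(close_job())"
```

```text
the job is handed in; nothing more can be done
None
```

I checked both brakes, left then right, and handed the job in at about 22.7 s of the 72 s allowed. Each lever was pressed from its far side with the back of the shut fingers.

| Lever | Went firm at (camera estimate) | Press while held | Hold |
|---|---|---|---|
| Left | about 0.28 rad | about 16 N towards the bar, 17 N in all | over 1 s |
| Right | about 0.32 rad | about 15 N towards the bar, 17 N in all | over 1 s |

**Last checks:**
- **Levers:** both are back at their starting angle, within about 0.01 rad.
- **Robot:** it stands clear above the trolley, and the tool force is only noise (about 1 N).
- **Trolley and bench:** compared with the first pictures, only the arm and its shadow have changed.

**What disagreed or could not be measured:**
- **Fingertip height:** the cameras put the shut fingertips about 38 mm behind the reported tool point. I set the pressing height from the pictures, and the lever then moved as far as the fingers did.
- **Soft stops:** the stops gave a little, with the force rising about 1–1.5 N per mm. I judged "firm" from the change in slope, because the force on the stop screw itself can't be read.
- **Lost views:** the fingers hid the right lever's ball from the scene camera during its press, so its angle there comes from the side view only. A misread scene angle for it just after release (0.341 rad) was also from the view being blocked. It read normally once the arm had risen.

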